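# Swap a pinch-catch lid to the other canister

### The arm

A 7-joint arm with a two-finger parallel gripper is mounted at the origin on the work surface. World frame = base frame: x ahead of the robot, y to its left, z up, the work surface at z = 0. Lengths are in m, angles in rad, forces in N, time in s.
With the tool pointing down it reaches from about 0.425 to 1.025 m from the base axis. Payload 9.4 kg.
Tool frame: the origin (TCP) lies where the fingers leave the gripper's body, on its centre line; the fingertips stand 73 mm ahead of it and the grasp point (between the pads) lies 54 mm ahead of it; y points along the fingers, x is the direction in which the jaws open and shut, and the axes are right-handed (so a half turn about y gives the same grasp; the last joint's range is limited). The gripper opens to 85 mm and grips with 20 to 120 N. Pads are 22 mm wide; open, the fingers measure 114 mm over their backs; the gripper's body (76 mm by 85 mm) begins 54 mm behind the grasp point. The pads swing forward as they close: fully open they stand 13 mm farther back than shut.
Start: joints at [-1.296, 0.599, -0.003, 1.599, 0.002, 0.943, -0.08], TCP at [0.25, 0.681, 0.304] pointing down, gripper open.
Joint ranges: [-2.57, 2.57], [-0.35, 1.97], [-1.29, 1.29], [0.11, 2.56], [-1.05, 4.19], [0.11, 1.86], [-2.63, 2.63]. Speed limits (rad/s): [2.22, 2.22, 3.01, 3.01, 3.14, 3.14, 3.14].

### API

Orientations are given as a unit quaternion [x, y, z, w].
In Python, from bench import get_obs, optics, workorder, models gives the robot as it stands. The module is installed in compiled form; this text tells all that it offers.
- The arm moves only by the tool carry_out, never from a script. Its argument "commands" is a list of rows, each a list of 3 entries, a list of its own where there are three numbers: the shift along the tool's x, y, z in units of 40 mm (1.0 is 40 mm), then the turn about the tool's y in units of 5 degrees (1.0 is 5 degrees), then the closure, from 0 (fully open) to 1 (shut). A call has 1 to 10 rows; each row is the pose to reach, as a shift and turn from the pose commanded when the call began, along the tool's axes at that moment; what a row does not reach only later rows make up. A row lasts 1/10 s, in which the tool goes at most 50 mm and 8.59 degrees, less where a joint would pass 70% of its speed; a pose out of reach is approached as far as the arm can. A call with a gripper value outside its range is refused whole. The fingers move at their own pace and stop on an object; "squeeze" is the grip in N (left out, the last holds). Time passes only in rows, so rows that repeat a pose let the fingers close. It gives the time, the measured TCP pose, the force and the opening at its end, in the units of the state.
- get_obs(): the state, without advancing time (a new reading comes with each control period).
- optics.get_image(name): name is "side" or "top" or "wrist"; returns a dict with "img" (400x640x3 uint8, red, green, blue), "depth" (400x640 float32, m along the optical axis (not along the pixel's ray), 0 where there is no reading), "K" (3x3 intrinsics, pixels), "D" ([k1, k2, p1, p2, k3] as OpenCV has them; the pictures are not rectified), "pose" (4x4, takes a point from camera to world coordinates). Camera axes: x right, y down, z forward; pixel columns grow to the right and rows downward; lengths in m; the calibration is good to about 2 mm. A picture is of the moment at which its call begins.
- workorder.hand_in(): hands the job in, once; it reports no verdict.
Trained networks look in the newest picture that a camera, given by its name, has taken for a name from the list of things; names that differ only in an ending like _2 or _b are one class to them, and where a whole thing is asked for, a point or a joint stands for the part that bears it (a point fixed in the world has none). Each returns a list of dicts, best first, with "confidence" (0 to 1); they miss things now and then, are a little off and sometimes report something else, mostly with a low value. They report only what shows in the picture. A call takes as long as a camera call. They do not tell look-alikes from the thing itself.
- models.boxes_of(camera, query): "at" ([column, row] in pixels, amid what is visible of it).
The state is a dict: "time_s": time; "qpos": joint angles; "qvel": joint speeds; "joint_efforts": joint torques, N m; "tcp_pos": TCP position; "tool_rot": TCP orientation; "force": force on the tool from outside, world axes, zero at the start; "wrist_torque": the same for the moment, N m; "finger_gap": finger opening in m.
Only numpy, scipy, OpenCV 4.12 (cv2) and the standard library are available. Lean on these libraries where they do the work, as an engineer would, in place of code of your own. Each camera call takes 0.05 s, during which the arm holds its last target. There are 200 camera calls.

### The job

Move the clip lid from the grey stoneware canister to the open amber glass canister: pinch its two orange buttons fully together to free the catch, lift the lid off, carry it level and set it fully down on the amber canister, then let go so that the buttons spring right out and the lid is locked on. Leave both canisters, the three small jars and the mortar standing where they are.

Things in the scene. Friction and masses are not known exactly. Their poses are not given: they have to be found in the camera images.
- lid_grip (a point): Steel clip lid, 0.23 kg. Point midway between its two orange buttons at mid-height, 24 mm above the top of the lid's 10 mm disc (34 mm above its underside). The buttons face each other along this frame's y; each is 26 mm wide (x), 28 mm tall; outer faces 62 mm apart when out, 42 mm fully pinched. Black housing between them: 38 mm (x) by 34 mm (y), top 18 mm above this point. z up.
- lid_seat (a point): Centre of the underside of the lid's 92 mm disc; in a canister's rim plane when fully down. Hooks under the buttons hang inside the mouth to 18.5 mm below it, reaching 37 mm from the axis under the lip (27 mm when pinched). A tapered 60 mm plug centres the lid; any yaw fits. Unless both buttons are pinched, pulling the lid up lifts the canister.
- catch_a (a joint): Travel of the button on the lid's +y side (m): 0 = out (locked), 0.010 = fully pressed. The spring pushes with about 3 N when out and 8 N when fully pressed.
- catch_b (a joint): The same for the button on the lid's -y side.
- crock_rim (a point): Grey stoneware canister, loose, about 0.75 kg, 96 mm across and 110 mm tall; this point is the centre of its mouth at rim height, z up. Mouth 64 mm wide, with an inward lip 8 mm thick.
- amber_rim (a point): Open amber glass canister, loose, about 0.65 kg, same shape and sizes as the grey one (96 mm across, 110 mm tall, mouth 64 mm, lip 8 mm thick); this point is the centre of its mouth at rim height, z up.
- jar0: Small amber jar with a dark twist cap, 54 mm across, 78 mm tall; origin under its centre. Bystander.
- jar1: Another such small jar. Bystander.
- jar2: Another such small jar. Bystander.
- mortar: Grey stoneware mortar, 100 mm across, 65 mm tall, its pestle leaning in it up to about 120 mm; origin under its centre. Bystander.
- drawer: Shallow oak drawer 440 mm (x) by 700 mm (y), floor 12 mm and sides 50 mm above the work surface, front panel 75 mm; everything stands in it. Origin under its centre. A steel hook rail, with a whisk and a spoon, runs along y 170 mm beyond the centre, 215 mm high.
Mind the look-alikes: they are no part of the job. Leave any green or purple look-alike of the part that bears amber_rim alone.

How it is judged:
On the way, in this order (a step that is already met when the one before it is completed fails the run):
1. both buttons are pinched in while the lid still sits on the grey canister (value of joint each of catch_a, catch_b above 0.007 m and z of lid_seat in the frame of crock_rim below 0.008 m and horizontal distance between lid_seat and crock_rim below 0.01 m), for 0.1 s.
2. the lid is lifted clear of the grey canister (z of lid_seat in the frame of crock_rim above 0.025 m), for 0.1 s.
At the end, for the whole second after the job is handed in: The lid sits fully down and centred on the amber canister (underside within 3 mm of the rim plane, 5 mm off centre, tilted under 4 degrees) with both buttons sprung out (under 2 mm pressed), both canisters upright and within 40 mm of where they started (horizontal distance between lid_seat and amber_rim below 0.005 m and z of lid_seat in the frame of amber_rim between -0.003 and 0.003 m and angle between the z axis of lid_seat and the z axis of amber_rim, either way round below 0.07 rad and value of joint each of catch_a, catch_b below 0.002 m and angle between each of amber_rim, crock_rim's own z axis and vertical below 0.05 rad and distance of each of crock_rim, amber_rim from where it was at the start of the episode below 0.04 m); the robot touches nothing.
It fails at once if the grey canister is lifted, shoved over 40 mm or tipped (distance of crock_rim from where it was at the start of the episode above 0.04 m or angle between crock_rim's own z axis and vertical above 0.25 rad).
It fails at once if the amber canister is lifted, shoved over 40 mm or tipped (distance of amber_rim from where it was at the start of the episode above 0.04 m or angle between amber_rim's own z axis and vertical above 0.25 rad).
It fails at once if the lid is carried tilted by more than 25 degrees (angle between lid_seat's own z axis and vertical above 0.44 rad).
It fails at once if a small jar or the mortar is moved by more than 25 mm or tipped (distance of any of jar0, jar1, jar2, mortar from where it was at the start of the episode above 0.025 m or angle between any of jar0, jar1, jar2, mortar's own z axis and vertical above 0.5 rad).
It also fails if it takes over 45 s, if anything falls off the work surface, if the arm or the gripper's body presses on something with over 40 N, if the wrist force passes 120 N, or if a joint passes its speed limit or range.

## Working session

There is one attempt and no reset: what is moved stays moved. The work goes in short steps, Python scripts to look and compute and a tool call to move; the robot and the scene stay as the last step left them, time stands still between calls to the robot, and variables do not carry over. Pictures are saved under pics/ and viewed, about 8 in all and at most 12, crops included, and the job is handed in when it is done.

Besides the shell and the picture viewer there is one more tool, called as name([rows], argument=value, ...), one row to a line, values as JSON. carry_out: Moves the arm, as the interface text tells. Its arguments: {"type":"object","properties":{"commands":{"type":"array","items":{"type":"array"}},"squeeze":{"type":"number"}},"required":["commands"]}

```bash
mkdir -p pics; cat > h.py <<'E'
import numpy as np, cv2
from bench import get_obs, optics, workorder, models
from scipy.spatial.transform import Rotation as R
def cloud(c):
    d=c["depth"]; h,w=d.shape
    uv=np.stack(np.meshgrid(np.arange(w),np.arange(h)),-1).reshape(-1,1,2).astype(np.float64)
    n=cv2.undistortPoints(uv,np.array(c["K"]),np.array(c["D"])).reshape(h,w,2)
    p=np.dstack([n*d[...,None],d]); T=np.array(c["pose"])
    P=p@T[:3,:3].T+T[:3,3]; P[d==0]=np.nan
    return P
def save(c,n): cv2.imwrite("pics/"+n,c["img"][...,::-1])
E
python3 - <<'E'
from h import *
o=get_obs(); print(o)
for n in ("top","side"):
    c=optics.get_image(n); save(c,n+"1.png"); P=cloud(c); print(n,np.array(c["pose"])[:3,3])
    for q in ("lid_grip","crock_rim","amber_rim","jar0","mortar"):
        for b in models.boxes_of(n,q):
            u,v=map(int,b["at"]); print(n,q,u,v,round(b["confidence"],2),P[v,u].round(3))
E
```

```text
{'time_s': 0.0, 'qpos': array([-1.29568777,  0.60012436, -0.00255927,  1.6001354 ,  0.00181252,
        0.94291378, -0.07976856]), 'qvel': array([-1.90489969e-03,  5.30675560e-05, -1.29161865e-03, -5.10637110e-04,
        1.48460864e-03, -1.55464943e-03,  1.06685638e-03]), 'joint_efforts': array([-9.32726016e-05, -7.76470256e+01,  1.56483717e+00, -2.58017421e+01,
        1.23451342e-02,  9.18103469e-03,  3.65446920e-05]), 'tcp_pos': array([0.24970616, 0.68025107, 0.30301523]), 'tool_rot': array([ 0.58012143,  0.40439077, -0.40524324, -0.57940068]), 'force': array([-0.14316856,  0.35898501, -1.62854733]), 'wrist_torque': array([-0.04496213, -0.01532465,  0.03174313]), 'finger_gap': 0.08504395117482028}
top [0.40335337 0.08502254 1.10806004]
top lid_grip 441 196 0.69 [ 0.478 -0.224  0.133]
top crock_rim 423 203 0.7 [ 0.461 -0.181  0.113]
top amber_rim 260 284 0.94 [0.229 0.267 0.009]
top amber_rim 206 157 0.79 [0.604 0.435 0.007]
top amber_rim 316 178 0.6 [0.539 0.105 0.016]
top jar0 423 126 0.91 [ 0.675 -0.192  0.09 ]
top jar0 360 130 0.77 [ 0.664 -0.018  0.088]
top jar0 286 128 0.54 [0.669 0.187 0.091]
top mortar 361 195 0.63 [ 0.482 -0.017  0.107]
side [ 0.11880086 -0.7137393   1.13604353]
side lid_grip 360 294 0.69 [ 0.464 -0.229  0.131]
side crock_rim 360 318 0.79 [ 0.445 -0.271  0.096]
side amber_rim 326 208 0.97 [0.511 0.062 0.122]
side amber_rim 304 139 0.89 [0.577 0.369 0.112]
side amber_rim 218 202 0.88 [0.238 0.22  0.111]
side amber_rim 362 318 0.24 [ 0.45  -0.272  0.094]
side jar0 356 180 0.81 [0.669 0.172 0.065]
side jar0 424 277 0.61 [ 0.665 -0.225  0.071]
side jar0 387 224 0.59 [ 0.659 -0.035  0.084]
side jar0 328 249 0.29 [ 0.486 -0.008  0.026]
side mortar 331 247 0.66 [ 0.486 -0.025  0.057]
```

View both.

View pics/top1.png

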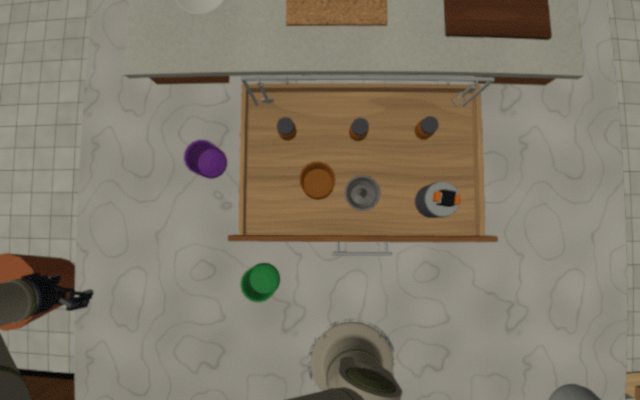

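View pics/side1.png

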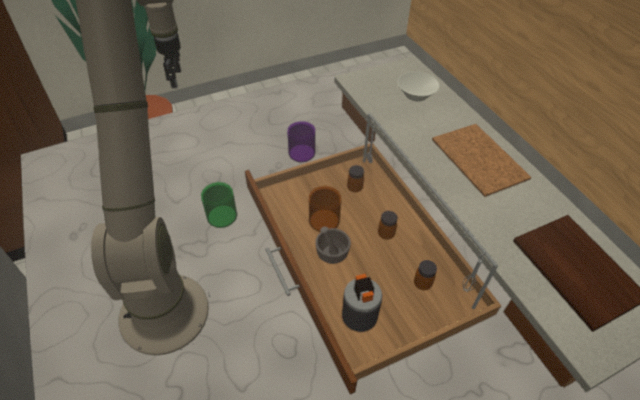

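```bash
cat >> h.py <<'E'
def lid(c,P):
    hsv=cv2.cvtColor(c["img"],cv2.COLOR_RGB2HSV)
    m=(hsv[...,0]<16)&(hsv[...,1]>190)&(hsv[...,2]>130)&(P[...,2]>0.14)&(P[...,2]<0.4)
    n,l,s,ce=cv2.connectedComponentsWithStats(m.astype(np.uint8))
    for i in range(1,n):
        if s[i,4]>4: q=P[l==i]; print("orange",s[i,4],ce[i].round(1),np.median(q,0).round(4),q.min(0).round(3),q.max(0).round(3))
def circ(q):
    from scipy.optimize import least_squares
    f=lambda a:np.hypot(q[:,0]-a[0],q[:,1]-a[1])-a[2]
    r=least_squares(f,[*q[:,:2].mean(0),.045],loss="soft_l1",f_scale=.002); return r.x.round(4),len(q)
E
python3 - <<'E'
from h import *
for n in ("top","side"):
    c=optics.get_image(n); P=cloud(c); print(n); lid(c,P)
    near=lambda x,y,r:np.hypot(P[...,0]-x,P[...,1]-y)<r
    q=P[near(.48,-.23,.06)&(P[...,2]>.165)&(P[...,2]<.18)]; print("housing",len(q),q.mean(0),q.min(0),q.max(0))
    q=P[near(.48,-.23,.08)&(P[...,2]>.126)&(P[...,2]<.138)]; print("disc",circ(q),q.min(0),q.max(0))
    q=P[near(.515,.105,.09)&(P[...,2]>.114)&(P[...,2]<.128)]; print("amber",circ(q),q.min(0),q.max(0))
    q=P[near(.49,-.02,.09)&(P[...,2]>.07)]; print("mortar",len(q),q.mean(0),q.max(0))
    q=P[(P[...,2]>.19)&(P[...,2]<.24)&(P[...,0]>.6)&(P[...,0]<.85)&(abs(P[...,1])<.4)]; print("rail",len(q),np.median(q,0),q.min(0),q.max(0))
    q=P[(P[...,2]>.08)&(P[...,2]<.19)&(P[...,0]>.6)&(P[...,0]<.72)&(abs(P[...,1])<.3)]; print("hang",len(q),np.median(q,0),q.min(0),q.max(0))
E
```

```text
top
orange 48 [436.5 195.9] [ 0.4753 -0.2005  0.169 ] [ 0.465 -0.21   0.152] [ 0.485 -0.196  0.174]
orange 37 [456.8 199. ] [ 0.4678 -0.2526  0.1689] [ 0.458 -0.258  0.165] [ 0.478 -0.247  0.172]
housing 310 [ 0.47193517 -0.22785836  0.1720227 ] [ 0.45220212 -0.25920896  0.1651662 ] [ 0.49255983 -0.19653394  0.17792879]
disc (array([ 0.473 , -0.23  ,  0.0377]), 606) [ 0.42581321 -0.27297355  0.12605683] [ 0.5178446  -0.18253878  0.13771294]
amber (array([0.5242, 0.101 , 0.0404]), 558) [0.47789651 0.05523338 0.1143045 ] [0.57168727 0.14810754 0.12582529]
mortar 423 [ 0.49204196 -0.00886779  0.08945885] [0.54012561 0.06850759 0.13243853]
rail 1154 [ 0.76117424 -0.04257619  0.21819562] [ 0.75036813 -0.33701071  0.19019054] [0.76855676 0.2874606  0.22466789]
hang 745 [ 0.67753866 -0.01780268  0.08928539] [ 0.6519078  -0.2345326   0.08012449] [0.70456419 0.21493913 0.09567615]
side
orange 29 [360.6 276.2] [ 0.4747 -0.2049  0.17  ] [ 0.464 -0.21   0.166] [ 0.487 -0.2    0.174]
orange 30 [367.6 294.1] [ 0.4664 -0.255   0.1706] [ 0.454 -0.261  0.167] [ 0.48  -0.251  0.174]
housing 299 [ 0.47044455 -0.23141735  0.17272911] [ 0.44970312 -0.26114562  0.16517164] [ 0.49128562 -0.198596    0.17963851]
disc (array([ 0.4728, -0.2304,  0.0367]), 605) [ 0.42524945 -0.27754963  0.12610029] [ 0.51785642 -0.18443012  0.1379677 ]
amber (array([0.5237, 0.0973, 0.0408]), 433) [0.4771944  0.05045105 0.11409748] [0.5724429  0.14826572 0.12788792]
mortar 649 [0.49758944 0.00944589 0.09188785] [0.54151768 0.06995015 0.13308583]
rail 849 [ 0.75993809 -0.10439846  0.21859511] [ 0.74952262 -0.33940964  0.19011468] [0.76892867 0.29152276 0.22722803]
hang 588 [ 0.67660155 -0.02933618  0.09000986] [ 0.65241643 -0.23632438  0.08051132] [0.70484626 0.21212978 0.09560529]
```

```bash
cat >> h.py <<'E'
def rel(target,jaw=None,o=None):
    "shift in tool axes (units) from current pose to TCP target; turn (units) to bring jaw axis x onto +-jaw"
    o=o or get_obs(); M=R.from_quat(o["tool_rot"]).as_matrix()
    print("tcp",o["tcp_pos"].round(4),"shift",(M.T@(np.array(target)-o["tcp_pos"])/.04).round(3))
    if jaw is not None:
        j=np.array([*jaw,0.]); t=M.T@j; a=np.degrees(np.arctan2(-t[2],t[0])); print("turn deg",a.round(1),(a+180).round(1),(a-180).round(1), "units",(a/5).round(2))
E
python3 - <<'E'
from h import *
print(R.from_quat(get_obs()["tool_rot"]).as_matrix().round(3))
jaw=(.153,.988)
for t in ([.47,.4,.3],[.53,.1,.3],[.472,-.229,.30]): rel(t,jaw)
E
```

```text
[[ 0.345  0.    -0.939]
 [ 0.939 -0.     0.345]
 [ 0.    -1.    -0.   ]]
tcp [0.2498 0.6806 0.3039] shift [-4.689  0.098 -7.584]
turn deg -11.3 168.7 -191.3 units -2.27
tcp [0.2498 0.6806 0.3039] shift [-11.213   0.098 -11.576]
turn deg -11.3 168.7 -191.3 units -2.27
tcp [0.2498 0.6806 0.3039] shift [-19.434   0.098 -13.048]
turn deg -11.3 168.7 -191.3 units -2.27
```

carry_out([
  [[-4.7, 0.1, -7.6], -2.27, 0],
  [[-4.7, 0.1, -7.6], -2.27, 0],
  [[-4.7, 0.1, -7.6], -2.27, 0],
  [[-4.7, 0.1, -7.6], -2.27, 0],
  [[-4.7, 0.1, -7.6], -2.27, 0],
  [[-4.7, 0.1, -7.6], -2.27, 0],
  [[-4.7, 0.1, -7.6], -2.27, 0],
  [[-11.2, 0.1, -11.6], -2.27, 0],
  [[-11.2, 0.1, -11.6], -2.27, 0],
  [[-11.2, 0.1, -11.6], -2.27, 0],
], squeeze=50)

```text
time_s: 1.7
tcp_pos: [0.4975, 0.2565, 0.3001]
tool_rot: [0.537, 0.46, -0.46, -0.537]
force: [1.1, -0.1, 1.0]
finger_gap: 0.0852
```

```bash
python3 - <<'E'
from h import *
o=get_obs();print(o["time_s"],o["qpos"].round(2))
for t in ([.53,.05,.3],[.472,-.229,.30]): rel(t,(.153,.988),o)
E
```

```text
1.7 [-0.54  0.41 -0.06  1.98  0.03  0.75  0.8 ]
tcp [0.4975 0.2565 0.3001] shift [-4.978e+00  1.000e-03 -1.593e+00]
turn deg -0.0 180.0 -180.0 units -0.0
tcp [0.4975 0.2565 0.3001] shift [-12.093  -0.     -1.229]
turn deg -0.0 180.0 -180.0 units -0.0
```

carry_out([
  [[-5, 0, -1.6], 0, 0],
  [[-5, 0, -1.6], 0, 0],
  [[-5, 0, -1.6], 0, 0],
  [[-5, 0, -1.6], 0, 0],
  [[-12.1, 0, -1.23], 0, 0],
  [[-12.1, 0, -1.23], 0, 0],
  [[-12.1, 0, -1.23], 0, 0],
  [[-12.1, 0, -1.23], 0, 0],
  [[-12.1, 0, -1.23], 0, 0],
  [[-12.1, 0, -1.23], 0, 0],
])

```text
time_s: 2.7
tcp_pos: [0.4709, -0.2299, 0.3003]
tool_rot: [0.537, 0.46, -0.46, -0.537]
force: [0.9, -0.5, -0.5]
finger_gap: 0.0855
```

carry_out([
  [[-0.15, 0, 0], 0, 0],
  [[-0.15, 0, 0], 0, 0],
])

```text
time_s: 2.9
tcp_pos: [0.4703, -0.2347, 0.3]
tool_rot: [0.538, 0.459, -0.459, -0.538]
force: [0.7, 0.7, -0.0]
finger_gap: 0.0856
```

```bash
python3 - <<'E'
from h import *
o=get_obs();print(o["time_s"],o["qpos"].round(2),o["force"])
rel([.472,-.229,.30],(.153,.988),o)
c=optics.get_image("wrist"); save(c,"w1.png"); P=cloud(c); print(np.array(c["pose"]).round(3)); lid(c,P)
near=lambda x,y,r:np.hypot(P[...,0]-x,P[...,1]-y)<r
q=P[near(.48,-.23,.06)&(P[...,2]>.165)&(P[...,2]<.18)]; print("housing",len(q),q.mean(0),q.min(0),q.max(0))
q=P[near(.48,-.23,.08)&(P[...,2]>.126)&(P[...,2]<.138)]; print("disc",circ(q),q.min(0),q.max(0))
E
```

```text
2.9 [ 0.35  0.37  0.01  2.06 -0.    0.72  1.77] [ 0.6929481   0.70010878 -0.02002159]
tcp [ 0.4703 -0.2347  0.3   ] shift [ 0.148  0.001 -0.019]
turn deg -0.2 179.8 -180.2 units -0.04
[[ 0.157  0.934  0.321  0.387]
 [ 0.988 -0.149 -0.051 -0.222]
 [ 0.     0.325 -0.946  0.37 ]
 [ 0.     0.     0.     1.   ]]
orange 584 [293.  216.6] [ 0.4651 -0.2524  0.1694] [ 0.454 -0.26   0.146] [ 0.479 -0.246  0.171]
orange 512 [363.  217.9] [ 0.4735 -0.204   0.1696] [ 0.461 -0.211  0.167] [ 0.486 -0.197  0.172]
housing 3795 [ 0.46915831 -0.22840378  0.17219936] [ 0.44932021 -0.26097681  0.16502754] [ 0.49117112 -0.19629934  0.17586551]
disc (array([ 0.475 , -0.229 ,  0.0397]), 4572) [ 0.42490278 -0.27467459  0.12600144] [ 0.51646074 -0.18254032  0.13793334]
```

View pics/w1.png

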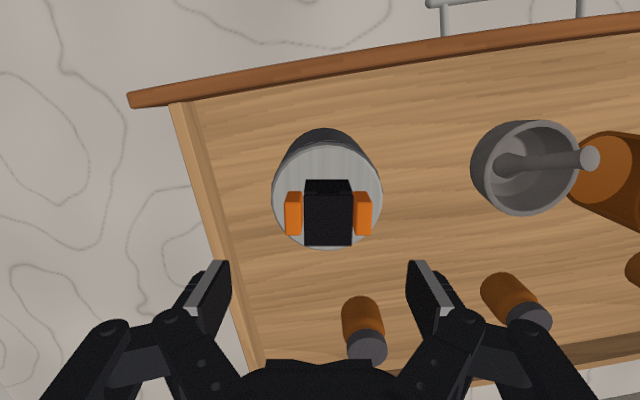

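```bash
python3 - <<'E'
from h import *
rel([.470,-.2285,.211],(.162,.987))
c=optics.get_image("wrist"); P=cloud(c)
for a,b in((150,235),(400,480)):
    q=P[255:330,a:b].reshape(-1,3); q=q[q[:,2]>.2]; print(len(q),np.nanpercentile(q[:,2],[0,1,3,10]))
E
```

```text
tcp [ 0.4708 -0.2331  0.2999] shift [0.109 2.224 0.038]
turn deg 0.5 180.5 -179.5 units 0.09
3451 [0.23903253 0.24179936 0.24444697 0.24948478]
3364 [0.23904052 0.24187293 0.24411018 0.24911208]
```

carry_out([
  [[0.11, 1.0, 0.04], 0.1, 0],
  [[0.11, 1.8, 0.04], 0.1, 0],
  [[0.11, 2.2, 0.04], 0.1, 0],
  [[0.11, 2.37, 0.04], 0.1, 0],
  [[0.11, 2.37, 0.04], 0.1, 0],
  [[0.11, 2.37, 0.04], 0.1, 0],
])

```text
time_s: 3.6
tcp_pos: [0.4706, -0.228, 0.2059]
tool_rot: [0.539, 0.458, -0.458, -0.538]
force: [-0.6, -0.2, -0.1]
finger_gap: 0.0854
```

carry_out([
  [[0, 0, 0], 0, 0.3],
  [[0, 0, 0], 0, 0.4],
  [[0, 0, 0], 0, 0.5],
  [[0, 0, 0], 0, 0.6],
  [[0, 0, 0], 0, 0.7],
  [[0, 0, 0], 0, 0.7],
  [[0, 0, 0], 0, 0.7],
  [[0, 0, 0], 0, 0.7],
])

```text
time_s: 4.4
tcp_pos: [0.4706, -0.2285, 0.207]
tool_rot: [0.54, 0.458, -0.457, -0.538]
force: [-3.3, 3.0, 18.8]
finger_gap: 0.0397
```

```bash
python3 - <<'E'
from h import *
o=get_obs();print(o["time_s"],o["tcp_pos"],o["force"],o["wrist_torque"],o["finger_gap"])
c=optics.get_image("wrist"); save(c,"w2.png");P=cloud(c); lid(c,P)
c=optics.get_image("side"); P=cloud(c); q=P[(np.hypot(P[...,0]-.47,P[...,1]+.23)<.08)&(P[...,2]>.126)&(P[...,2]<.138)]; print("disc",circ(q),q.min(0),q.max(0))
E
```

```text
4.4 [ 0.47055539 -0.22851964  0.20703623] [-3.26199663  3.03227436 18.84615403] [0.63159406 0.57679234 0.15168992] 0.03965411601920191
orange 355 [274.  293.3] [ 0.4616 -0.2466  0.1692] [ 0.454 -0.25   0.144] [ 0.48  -0.244  0.173]
orange 398 [362.9 292.8] [ 0.4669 -0.2096  0.1694] [ 0.458 -0.214  0.142] [ 0.486 -0.207  0.174]
disc (array([ 0.4751, -0.2303,  0.0388]), 495) [ 0.42680859 -0.27602767  0.12616338] [ 0.51597568 -0.18425917  0.13794576]
```

View pics/w2.png

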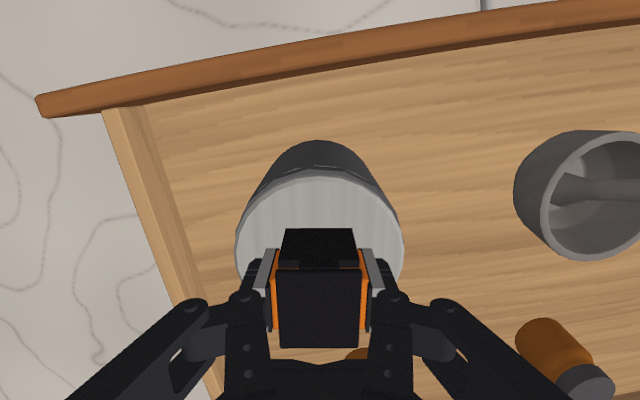

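carry_out([
  [[0, -0.05, 0], 0, 0.75],
  [[0, -0.1, 0], 0, 0.75],
  [[0, -0.2, 0], 0, 0.75],
  [[0, -0.3, 0], 0, 0.75],
  [[0, -0.4, 0], 0, 0.75],
  [[0, -0.4, 0], 0, 0.75],
])

```text
time_s: 5.1
tcp_pos: [0.47, -0.2287, 0.2217]
tool_rot: [0.539, 0.458, -0.458, -0.539]
force: [0.2, 0.5, -2.7]
finger_gap: 0.0389
```

```bash
python3 - <<'E'
from h import *
o=get_obs();print(o["time_s"],o["tcp_pos"],o["force"],o["wrist_torque"],o["finger_gap"])
c=optics.get_image("side"); save({"img":cv2.resize(c["img"][230:350,290:450],None,fx=4,fy=4)},"s2.png"); P=cloud(c)
r=np.hypot(P[...,0]-.47,P[...,1]+.23)<.06
print(np.histogram(P[r][:,2],np.arange(.09,.2,.006)))
E
```

```text
5.1 [ 0.47003641 -0.22873559  0.22166396] [ 0.16927976  0.53363252 -2.66087015] [-0.03318583 -0.0155614   0.01621762] 0.0388904702349356
(array([ 43,  42,  41,  49,  63, 149,   3,   3,  83, 418,  18,  17,  22,
        21,  19,  23,  66,  13]), array([0.09 , 0.096, 0.102, 0.108, 0.114, 0.12 , 0.126, 0.132, 0.138,
       0.144, 0.15 , 0.156, 0.162, 0.168, 0.174, 0.18 , 0.186, 0.192,
       0.198]))
```

View pics/s2.png

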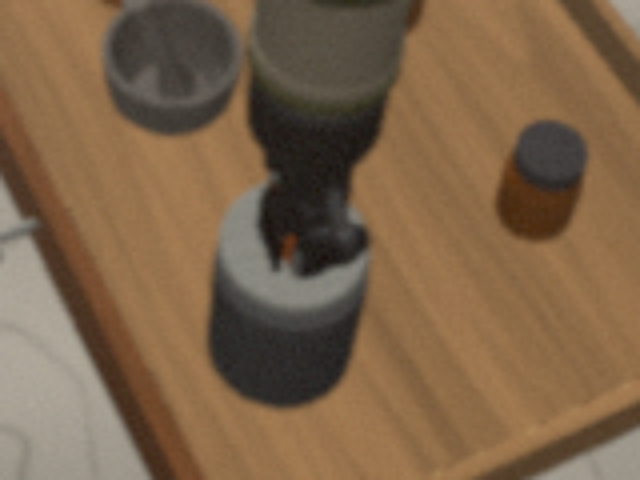

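carry_out([
  [[0, -0.6, 0], 0, 0.75],
  [[0, -1.2, 0], 0, 0.75],
  [[0, -1.8, 0], 0, 0.75],
  [[0.3, -2, 0], 0, 0.75],
  [[1, -2, 0], 0, 0.75],
  [[1.9, -2, 0], 0, 0.75],
  [[2.8, -2, 0], 0, 0.75],
  [[3.7, -2, 0], 0, 0.75],
  [[4.6, -2, 0], 0, 0.75],
  [[5.5, -2, 0], 0, 0.75],
])

```text
time_s: 6.15
tcp_pos: [0.505, -0.0091, 0.3003]
tool_rot: [-0.538, -0.458, 0.458, 0.539]
force: [1.2, -0.5, -1.5]
finger_gap: 0.0389
```

carry_out([
  [[0.9, 0, 0], 0, 0.75],
  [[1.7, 0, 0], 0, 0.75],
  [[2.3, 0, 0], 0, 0.75],
  [[2.7, 0, 0], 0, 0.75],
  [[2.83, 0, 0], 0, 0.75],
  [[2.83, 0, 0], 0, 0.75],
  [[2.83, 0, 0], 0, 0.75],
])

```text
time_s: 6.85
tcp_pos: [0.5235, 0.0989, 0.3009]
tool_rot: [0.539, 0.457, -0.458, -0.539]
force: [-0.3, -0.7, -2.4]
finger_gap: 0.0386
```

```bash
python3 - <<'E'
from h import *
o=get_obs();print(o["time_s"],o["tcp_pos"],o["force"],o["wrist_torque"],o["finger_gap"],o["qpos"].round(2))
for n in("wrist","top","side"):
    c=optics.get_image(n); save(c,n+"3.png"); P=cloud(c); lid(c,P)
    near=np.hypot(P[...,0]-.524,P[...,1]-.1)<.07
    q=P[near&(P[...,2]>.215)&(P[...,2]<.238)]; print(n,"disc",circ(q),q.min(0),q.max(0)) if len(q)>9 else 0
    if len(q)>50:
        A=np.c_[q[:,:2],np.ones(len(q))]; print("plane",np.linalg.lstsq(A,q[:,2],rcond=None)[0])
    q=P[near&(P[...,2]>.112)&(P[...,2]<.13)]; print("amber",circ(q),q.min(0),q.max(0)) if len(q)>9 else 0
E
```

```text
6.85 [0.52352655 0.09891896 0.30093481] [-0.28952676 -0.74818836 -2.4066448 ] [-0.00115602 -0.00126494  0.00046502] 0.03859544136540707 [-0.26  0.37 -0.04  2.04  0.02  0.73  1.09]
orange 318 [274.3 290.5] [0.5129 0.081  0.2627] [0.507 0.077 0.238] [0.532 0.083 0.267]
orange 367 [362.4 292.1] [0.5198 0.1176 0.2628] [0.512 0.114 0.238] [0.538 0.12  0.268]
wrist disc (array([0.5299, 0.0973, 0.0405]), 10363) [0.47717817 0.05232363 0.21644493] [0.54583086 0.14403174 0.23799737]
plane [ 0.04743541 -0.00626158  0.20246126]
amber (array([0.525 , 0.1007, 0.0432]), 2516) [0.47498596 0.05592693 0.11200135] [0.52805447 0.14821965 0.12435744]
side disc (array([0.5267, 0.0968, 0.0374]), 451) [0.48026365 0.04926265 0.21651447] [0.57273179 0.14156567 0.2379394 ]
plane [0.00593233 0.02238663 0.22097312]
amber (array([0.5234, 0.0971, 0.0408]), 444) [0.47703189 0.05127507 0.1121985 ] [0.57257228 0.14750319 0.12794687]
```

View pics/wrist3.png

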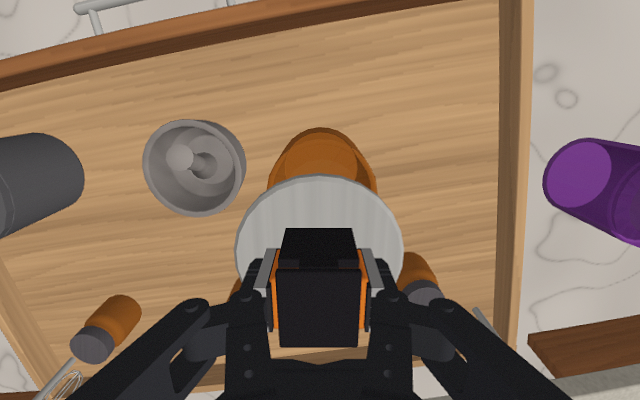

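carry_out([
  [[0.07, 0.4, 0.04], 0, 0.75],
  [[0.07, 1.0, 0.04], 0, 0.75],
  [[0.07, 1.4, 0.04], 0, 0.75],
  [[0.07, 1.7, 0.04], 0, 0.75],
  [[0.07, 1.75, 0.04], 0, 0.75],
  [[0.07, 1.75, 0.04], 0, 0.75],
])

```text
time_s: 7.6
tcp_pos: [0.5228, 0.1029, 0.2312]
tool_rot: [0.539, 0.458, -0.458, -0.539]
force: [-0.1, 0.3, -2.4]
finger_gap: 0.0388
```

```bash
python3 - <<'E'
from h import *
o=get_obs();print(o["time_s"],o["tcp_pos"],o["force"],o["wrist_torque"])
for n in("wrist","side"):
    c=optics.get_image(n); save({"img":cv2.resize(c["img"][160:260,260:400],None,fx=4,fy=4)} if n=="side" else c,n+"4.png"); P=cloud(c)
    near=np.hypot(P[...,0]-.524,P[...,1]-.1)<.07
    q=P[near&(P[...,2]>.148)&(P[...,2]<.160)]; print(n,"disc",circ(q),q.min(0),q.max(0)) if len(q)>9 else 0
    q=P[near&(P[...,2]>.112)&(P[...,2]<.13)]; print("amber",circ(q),q.min(0),q.max(0)) if len(q)>9 else 0
E
```

```text
7.6 [0.52279079 0.10289735 0.23117549] [-0.07308155  0.32847989 -2.35755965] [0.03480539 0.03225321 0.04553328]
wrist disc (array([0.5276, 0.1016, 0.0402]), 9682) [0.4763254  0.05624099 0.14800518] [0.54541457 0.14811992 0.15998161]
amber (array([0.5264, 0.1011, 0.0483]), 1982) [0.47480512 0.05872312 0.11200332] [0.51087761 0.14744413 0.12365622]
side disc (array([0.5256, 0.101 , 0.0382]), 365) [0.47987119 0.05405169 0.14835437] [0.57049073 0.14711452 0.15998905]
amber (array([0.5249, 0.0996, 0.0429]), 259) [0.47665955 0.05092399 0.11200021] [0.56883333 0.12593236 0.12803721]
```

View pics/side4.png

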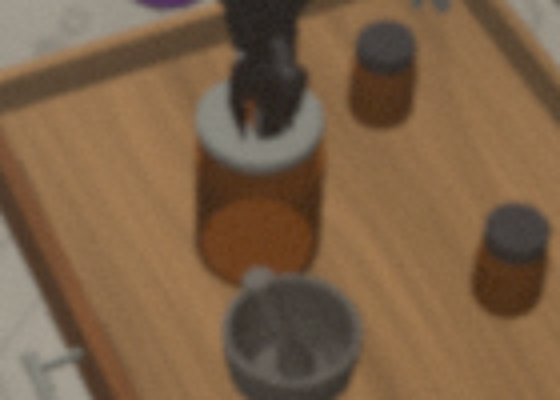

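carry_out([
  [[-0.02, 0.15, -0.03], 0, 0.75],
  [[-0.02, 0.28, -0.03], 0, 0.75],
  [[-0.02, 0.38, -0.03], 0, 0.75],
  [[-0.02, 0.46, -0.03], 0, 0.75],
  [[-0.02, 0.53, -0.03], 0, 0.75],
  [[-0.02, 0.58, -0.03], 0, 0.75],
  [[-0.02, 0.58, -0.03], 0, 0.75],
])

```text
time_s: 8.4
tcp_pos: [0.5237, 0.1023, 0.2077]
tool_rot: [-0.539, -0.458, 0.458, 0.539]
force: [-0.4, 1.3, -1.8]
finger_gap: 0.0389
```

carry_out([
  [[0, 0.03, 0], 0, 0.75],
  [[0, 0.06, 0], 0, 0.75],
  [[0, 0.08, 0], 0, 0.75],
  [[0, 0.08, 0], 0, 0.75],
])

```text
time_s: 8.8
tcp_pos: [0.5238, 0.1023, 0.2072]
tool_rot: [0.539, 0.458, -0.457, -0.539]
force: [-7.5, -1.8, 29.8]
finger_gap: 0.0391
```

carry_out([
  [[0, 0, 0], 0, 0.4],
  [[0, 0, 0], 0, 0.3],
  [[0, 0, 0], 0, 0.2],
  [[0, 0, 0], 0, 0.1],
  [[0, 0, 0], 0, 0],
  [[0, 0, 0], 0, 0],
  [[0, 0, 0], 0, 0],
  [[0, 0, 0], 0, 0],
])

```text
time_s: 9.6
tcp_pos: [0.5237, 0.1022, 0.2047]
tool_rot: [0.539, 0.458, -0.458, -0.539]
force: [0.3, 1.2, -0.7]
finger_gap: 0.0852
```

```bash
python3 - <<'E'
from h import *
o=get_obs();print(o["time_s"],o["tcp_pos"],o["force"],o["finger_gap"])
c=optics.get_image("wrist"); save(c,"w5.png"); P=cloud(c); lid(c,P)
near=np.hypot(P[...,0]-.524,P[...,1]-.1)<.07
q=P[near&(P[...,2]>.126)&(P[...,2]<.138)]; print("disc",circ(q),q.min(0),q.max(0),np.median(q[:,2]))
E
```

```text
9.6 [0.52370539 0.1022281  0.20471585] [ 0.31334431  1.17271147 -0.6624746 ] 0.08520461529122825
orange 2273 [260.7 293.1] [0.5121 0.0789 0.1689] [0.505 0.07  0.143] [0.532 0.088 0.171]
orange 2190 [376.4 292.9] [0.5198 0.1266 0.1691] [0.513 0.119 0.143] [0.54  0.133 0.171]
disc (array([0.5299, 0.1006, 0.041 ]), 9898) [0.47757414 0.05565403 0.12601251] [0.56343646 0.14739302 0.13795803] 0.13165103541234274
```

View pics/w5.png

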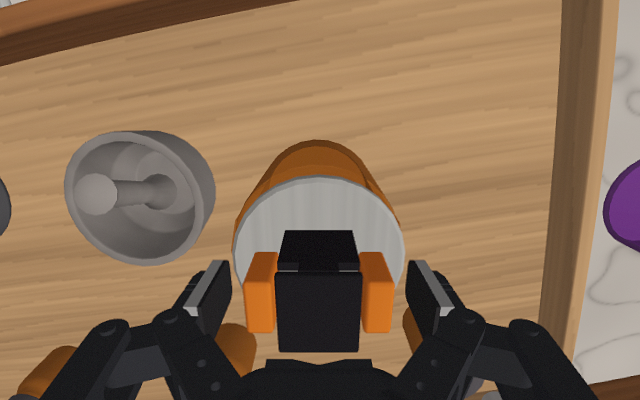

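Buttons at (261,293) and (376,293) are out to full span; the jaws are clear of them and the disc top is at 0.132. Retreating straight up.

carry_out([
  [[0, -0.4, 0], 0, 0],
  [[0, -1.2, 0], 0, 0],
  [[0, -2.2, 0], 0, 0],
  [[0, -3, 0], 0, 0],
  [[0, -3, 0], 0, 0],
  [[0, -3, 0], 0, 0],
])

```text
time_s: 10.25
tcp_pos: [0.5237, 0.1022, 0.3253]
tool_rot: [0.539, 0.458, -0.457, -0.539]
force: [-0.0, -0.1, -0.0]
finger_gap: 0.0853
```

```bash
python3 - <<'E'
from h import *
for n in("wrist","side"):
    c=optics.get_image(n); P=cloud(c); print(n);lid(c,P)
    near=np.hypot(P[...,0]-.524,P[...,1]-.1)<.07
    q=P[near&(P[...,2]>.126)&(P[...,2]<.138)]; print("disc",circ(q),q.min(0),q.max(0),np.median(q[:,2]))
    print("plane",np.linalg.lstsq(np.c_[q[:,:2],np.ones(len(q))],q[:,2],rcond=None)[0])
    q=P[near&(P[...,2]>.1)&(P[...,2]<.12)]; print("amber",circ(q),q.min(0),q.max(0)) if len(q)>9 else 0
    if n=="side":
        q=P[(np.hypot(P[...,0]-.47,P[...,1]+.23)<.07)&(P[...,2]>.114)&(P[...,2]<.128)]; print("crock",circ(q),q.min(0),q.max(0))
        save({"img":cv2.resize(c["img"][150:350,260:460],None,fx=3,fy=3)},"s6.png")
o=get_obs();print(o["time_s"],o["tcp_pos"],o["force"],workorder.hand_in())
E
```

```text
wrist
orange 506 [287.4 204.4] [0.5176 0.0785 0.1694] [0.506 0.07  0.145] [0.531 0.085 0.172]
orange 417 [349.8 205.5] [0.5262 0.1263 0.1696] [0.514 0.119 0.166] [0.539 0.133 0.171]
disc (array([0.5276, 0.1014, 0.0395]), 3988) [0.47782766 0.05564666 0.12605048] [0.5697571  0.14790063 0.13798447] 0.13163822696784291
plane [0.00229165 0.00045492 0.13038288]
amber (array([0.5223, 0.1013, 0.0473]), 246) [0.47473448 0.06414847 0.10031797] [0.51044913 0.14745501 0.11998145]
side
orange 5 [323.4 179.4] [0.5298 0.1248 0.1707] [0.525 0.122 0.167] [0.537 0.127 0.173]
orange 16 [328.3 192.7] [0.5233 0.0722 0.1704] [0.51  0.069 0.168] [0.53  0.078 0.175]
disc (array([0.5263, 0.0991, 0.0364]), 400) [0.48029746 0.05266332 0.1261307 ] [0.57120236 0.14649579 0.13768711] 0.1324940469356347
plane [0.00467871 0.00969425 0.1290928 ]
amber (array([0.5255, 0.1006, 0.0474]), 153) [0.47680481 0.05108063 0.10012539] [0.56554398 0.11147286 0.11984117]
crock (array([ 0.4707, -0.2313,  0.0401]), 642) [ 0.42527864 -0.2776108   0.11409457] [ 0.51854424 -0.18138267  0.1277331 ]
the job is handed in; nothing more can be done
10.35 [0.52318501 0.10212779 0.32386537] [ 0.11200436 -0.03352453 -0.73345517] None
```

View pics/s6.png

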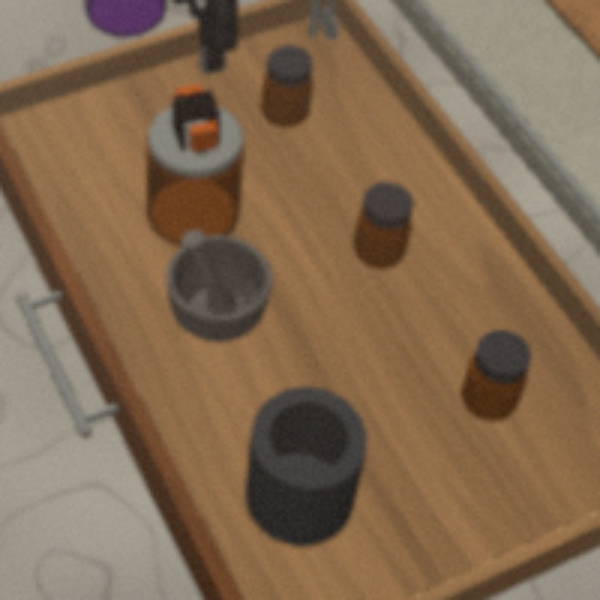

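The lid is on the amber canister with both buttons sprung out. The job was handed in at 10.4 s of the 45 s allowed; the hand-in gives no verdict.

I pinched both buttons with the lid still on the grey canister (finger opening 0.040 m). I then lifted the lid off, carried it level over the mortar, set it down with about 30 N, opened the gripper and backed straight up.

**Last checks, all from the camera images:**
- **Lid height and tilt:** the disc top is at about 0.132 m, which puts the underside in the rim plane. Fitted planes show under 1 degree of tilt.
- **Lid centring:** it is within about 1–2 mm of the amber canister's centre.
- **Buttons:** their outer faces span about 62 mm, so both are fully out.
- **Canisters:** both stand upright, at their starting positions to within the roughly 2 mm camera error.
- **Jars and mortar:** they look undisturbed in the last picture. I did not measure their positions again.
- **Arm:** the gripper is about 80 mm clear above the lid.

No check failed. The circle fits differ between cameras by about 2 mm (up to about 5 mm where the gripper hid part of the lid), so I judged centring mainly from the visible edges.

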